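Find the rocking food-box lid and press it home

TASK

One of the four food storage boxes has a lid that is not on properly. Press one end of each lid gently, lid by lid, until you find the one that rocks, then press that lid down in the middle until it is fully home and lies flat. Only push with the fingers and not hard: pick nothing up, keep the boxes about where they stand, and leave the mug, the spice jar and the tin alone.

Things in the scene. Friction and masses are not known exactly. Their poses are not given: they have to be found in the camera images.
- box_a: White food storage box, 110 x 80 mm in plan (x long), loose, about 0.7 kg; origin mid underside, z up. Boxes are 62 to 86 mm high; their lids are alike. A lid that is home lies flat on the rim and does not give. One lid stands 4.5 to 5.5 mm too high (its skirt hides the gap): 1 to 2 N, 45 mm from its middle along x, tips that end down onto the rim; released, it springs level. That does not seat it.
- box_b: White food storage box, 110 x 80 mm in plan (x long), loose, about 0.7 kg; origin mid underside, z up. Boxes are 62 to 86 mm high; their lids are alike. A lid that is home lies flat on the rim and does not give. One lid stands 4.5 to 5.5 mm too high (its skirt hides the gap): 1 to 2 N, 45 mm from its middle along x, tips that end down onto the rim; released, it springs level. That does not seat it.
- box_c: White food storage box, 110 x 80 mm in plan (x long), loose, about 0.7 kg; origin mid underside, z up. Boxes are 62 to 86 mm high; their lids are alike. A lid that is home lies flat on the rim and does not give. One lid stands 4.5 to 5.5 mm too high (its skirt hides the gap): 1 to 2 N, 45 mm from its middle along x, tips that end down onto the rim; released, it springs level. That does not seat it.
- box_d: White food storage box, 110 x 80 mm in plan (x long), loose, about 0.7 kg; origin mid underside, z up. Boxes are 62 to 86 mm high; their lids are alike. A lid that is home lies flat on the rim and does not give. One lid stands 4.5 to 5.5 mm too high (its skirt hides the gap): 1 to 2 N, 45 mm from its middle along x, tips that end down onto the rim; released, it springs level. That does not seat it.
- lid_a_top (a point): Middle of the flat top of box_a's dark teal lid, on a pale disc of 24 mm. Frame fixed to the lid: x along its long side, z up. Lid 122 x 92 mm, top plate 6 mm, skirt over the box's rim. If loose, it rocks about its y axis, 0.08 to 0.1 rad either way; about 11 N straight down on the middle (more if off it) slides it 4.5 to 5.5 mm down until both ends meet the rim, and it stays where it is left.
- lid_b_top (a point): Middle of the flat top of box_b's dark teal lid, on a pale disc of 24 mm. Frame fixed to the lid: x along its long side, z up. Lid 122 x 92 mm, top plate 6 mm, skirt over the box's rim. If loose, it rocks about its y axis, 0.08 to 0.1 rad either way; about 11 N straight down on the middle (more if off it) slides it 4.5 to 5.5 mm down until both ends meet the rim, and it stays where it is left.
- lid_c_top (a point): Middle of the flat top of box_c's dark teal lid, on a pale disc of 24 mm. Frame fixed to the lid: x along its long side, z up. Lid 122 x 92 mm, top plate 6 mm, skirt over the box's rim. If loose, it rocks about its y axis, 0.08 to 0.1 rad either way; about 11 N straight down on the middle (more if off it) slides it 4.5 to 5.5 mm down until both ends meet the rim, and it stays where it is left.
- lid_d_top (a point): Middle of the flat top of box_d's dark teal lid, on a pale disc of 24 mm. Frame fixed to the lid: x along its long side, z up. Lid 122 x 92 mm, top plate 6 mm, skirt over the box's rim. If loose, it rocks about its y axis, 0.08 to 0.1 rad either way; about 11 N straight down on the middle (more if off it) slides it 4.5 to 5.5 mm down until both ends meet the rim, and it stays where it is left.
- mug: pale mug with green dots, 78 x 114 x 93 mm high, loose, origin at the middle of its underside; to be left alone
- spice_jar: glass spice jar with a black cap, 41 mm across, 105 mm high, loose, origin at the middle of its underside; to be left alone
- tin_can: food tin, 75 mm across, 58 mm high, loose, origin at the middle of its underside; to be left alone
Not all that is in view belongs to the job. What is shaped like the box_c but yellow is not meant. What is shaped like the box_a but orange is not meant.

How it is judged (in metres and radians):
On the way, in this order (a step that is already met when the one before it is completed fails the run):
1. the loose lid has been pressed at an end so that it rocked (tipped by more than 0.04 rad on its box) while not yet home (((angle between the z axis of lid_a_top and the z axis of box_a, either way round above 0.04 rad and z of lid_a_top in the frame of box_a above 0.071 m and contact force between the fingers and box_a above 0.3 N) or (angle between the z axis of lid_b_top and the z axis of box_b, either way round above 0.04 rad and z of lid_b_top in the frame of box_b above 0.079 m and contact force between the fingers and box_b above 0.3 N) or (angle between the z axis of lid_c_top and the z axis of box_c, either way round above 0.04 rad and z of lid_c_top in the frame of box_c above 0.087 m and contact force between the fingers and box_c above 0.3 N) or (angle between the z axis of lid_d_top and the z axis of box_d, either way round above 0.04 rad and z of lid_d_top in the frame of box_d above 0.095 m and contact force between the fingers and box_d above 0.3 N))), for 0.05 s.
2. every lid is home on its box: within 1.6 mm of its seat and flat to 0.025 rad (z of lid_a_top in the frame of box_a below 0.0696 m and angle between the z axis of lid_a_top and the z axis of box_a, either way round below 0.025 rad and z of lid_b_top in the frame of box_b below 0.0776 m and angle between the z axis of lid_b_top and the z axis of box_b, either way round below 0.025 rad and z of lid_c_top in the frame of box_c below 0.0856 m and angle between the z axis of lid_c_top and the z axis of box_c, either way round below 0.025 rad and z of lid_d_top in the frame of box_d below 0.0936 m and angle between the z axis of lid_d_top and the z axis of box_d, either way round below 0.025 rad), for 0.2 s.
At the end, for the whole second after the job is handed in: all four lids are within 1.6 mm of their seats on the rims and flat to 0.025 rad; every box stands upright and at rest, within 40 mm of where it began; mug, spice jar and tin are within 30 mm of where they began (all of step 2 and distance of each of box_a, box_b, box_c, box_d from where it was at the start of the episode below 0.04 m and angle between each of box_a, box_b, box_c, box_d's own z axis and vertical below 0.05 rad and linear speed of each of box_a, box_b, box_c, box_d below 0.02 m/s and distance of each of mug, spice_jar, tin_can from where it was at the start of the episode below 0.03 m); the robot touches nothing.
It fails at once if a box is lifted or tipped up (underside more than 12 mm above the worktop, or leaning by more than 0.2 rad) (height (world z) of any of box_a, box_b, box_c, box_d above 0.012 m or angle between any of box_a, box_b, box_c, box_d's own z axis and vertical above 0.2 rad).
It fails at once if a box is shoved more than 60 mm from its start (distance of any of box_a, box_b, box_c, box_d from where it was at the start of the episode above 0.06 m).
It fails at once if the mug, the spice jar or the tin is moved by more than 30 mm (distance of any of mug, spice_jar, tin_can from where it was at the start of the episode above 0.03 m).
It fails at once if far from gentle: the fingers press on a box or its lid with more than 70 N (contact force between the fingers and box_a above 70 N or contact force between the fingers and box_b above 70 N or contact force between the fingers and box_c above 70 N or contact force between the fingers and box_d above 70 N).
It also fails if it takes over 51 s, if anything falls off the work surface, if the arm or the gripper's body presses on something with over 40 N, if the wrist force passes 120 N, or if a joint passes its speed limit or range.

ROBOT

A 7-joint arm with a two-finger parallel gripper is mounted at the origin on a cart in front of the work surface, level with it; the furniture and walls round the work are solid. World frame = base frame: x ahead of the robot, y to its left, z up, the work surface at z = 0. Lengths are in mm, angles in degrees, forces in N, time in s.
With the tool pointing down it reaches from about 400 to 850 mm from the base axis. Payload 10.4 kg.
Tool frame: the origin (TCP) lies midway between the tips of the shut fingers; the grasp point (between the pads) lies 19 mm behind it; y points along the fingers, z is the direction in which the jaws open and shut, and the axes are right-handed (so a half turn about y gives the same grasp; the last joint's range is limited). The gripper opens to 85 mm and grips with 20 to 120 N. Pads are 22 mm wide; open, the fingers measure 114 mm over their backs; the gripper's body (76 mm by 85 mm) begins 54 mm behind the grasp point. The pads swing forward as they close: fully open they stand 13 mm farther back than shut.
Start: joints at [75.596, 19.034, -3.707, 83.658, 1.238, 77.344, -5.071], TCP at [141.776, -608.729, 231.338] pointing down, gripper open.
Joint ranges: [-148.97, 148.97], [-28.65, 121.19], [-84.17, 76.75], [9.2, 138.47], [-72.65, 252.65], [3.7, 117.97], [-149.18, 149.18]. Speed limits (degrees/s): [127.2, 127.2, 159.86, 159.86, 180, 180, 180].

INTERFACE

Orientations are given as [roll, pitch, yaw] about the fixed x, y, z axes, in that order (R = Rz(yaw) Ry(pitch) Rx(roll)).
In Python, from bench import env gives the robot as it stands.
- The arm moves only by the shell command python3 -m crank 'ROWS' [OPENING] [FORCE]. ROWS is a JSON object of lists of equal length, an entry for each row: "xyz": the shift along the tool's x, y, z in mm, a list of three; "rotation": the turn, a rotation vector about the tool's x, y, z in rad, a list of three. In form: {"xyz": [[dx, dy, dz], ...], "rotation": [[rx, ry, rz], ...]}. A call has exactly 5 rows; each row shifts and turns the commanded pose from where the row before left it, along the tool's axes as they then stand; what a row does not reach is not made up. A row lasts 1/10 s, in which the tool goes at most 50 mm and 8.59 degrees, less where a joint would pass 70% of its speed; a pose out of reach is approached as far as the arm can. A call with a gripper value outside its range is refused whole. OPENING is the finger opening in mm, from 0 to 85.4, set as the call begins (- or left out, the last holds). The fingers move at their own pace and stop on an object; FORCE is the grip in N (left out, the last holds). Time passes only in rows, so rows that do not move let the fingers close, or fill a call up. It gives the time, the measured TCP pose, the force and the opening at its end, in the units of the state.
- env.get_state(): the state, without advancing time (a new reading comes with each control period).
- env.grab_frame(name): name is "scene" or "top" or "wrist"; returns a dict with "frame" (480x640x3 uint8, red, green, blue), "vfov" (degrees; the focal length in pixels is half the picture's height over the tangent of half this angle, whatever the lens; pixels are square), "cx", "cy" (the principal point, pixels), "extrinsics" (4x4, takes a point from world to camera coordinates). Camera axes: x right, y down, z forward; pixel columns grow to the right and rows downward; lengths in mm; the calibration is good to about 2 mm. A picture is of the moment at which its call begins. There is no depth.
- env.sign_off(): hands the job in, once; it reports no verdict.
The state is a dict: "clock": time; "qpos": joint angles; "qvel": joint speeds; "effort": joint torques, N m; "position": TCP position; "tcp_rot": TCP orientation; "ft_force": force on the tool from outside, world axes, zero at the start; "wrist_torque": the same for the moment, N m; "finger_gap": finger opening in mm.
Only numpy, scipy, OpenCV 4.12 (cv2) and the standard library are available. Lean on these libraries where they do the work, as an engineer would, in place of code of your own. Each camera call takes 0.05 s, during which the arm holds its last target. There are 200 camera calls.

## Working session

There is one attempt and no reset: what is moved stays moved. The work goes in short steps, Python scripts to look and compute and a shell command to move; the robot and the scene stay as the last step left them, time stands still between calls to the robot, and variables do not carry over. Pictures are saved under pics/ and viewed, about 8 in all and at most 12, crops included, and the job is handed in when it is done.

```bash
mkdir -p pics; ls
python3 - <<'E'
from bench import env
import cv2
s=env.get_state()
print({k:(v if not hasattr(v,'tolist') else v.tolist()) for k,v in s.items()})
for n in("scene","top"):
    f=env.grab_frame(n); cv2.imwrite(f"pics/{n}0.png",f["frame"][:,:,::-1]); print(n,f["vfov"],f["cx"],f["cy"],f["extrinsics"])
E
```

```text
pics
{'clock': 0.0, 'qpos': [75.59464696165037, 19.07232343062809, -3.7072240207997393, 83.70632098285319, 1.2394403166553352, 77.343524845106, -5.071821049409219], 'qvel': [0.02665081115950583, -0.029621231377534744, 0.04985717737009478, 0.004456509397161866, -0.019607568003677776, -0.045212088050514035, -0.004845556297019821], 'effort': [0.0006528499579872005, -62.54443645477295, 0.049426713958382607, -39.16042685508728, 0.016258161049336195, 0.009914598776958883, -5.288451916385384e-05], 'position': [141.66809612955868, -608.3430643009214, 230.5095208675577], 'tcp_rot': [-90.08207100933502, -0.005582374870490674, -166.88887416530184], 'ft_force': [-0.002766325872625786, 0.7100869191508232, 0.9060049953039545], 'wrist_torque': [-0.08809372644599076, 0.01770744184116047, 0.04008797950510539], 'finger_gap': 85.46651271555496}
scene 42.68556626836648 318.1752426540978 254.32349376414592 [[-5.06148010e-01 -8.62397010e-01  9.25147638e-03  3.33634998e+02]
 [-7.40469765e-01  4.29038161e-01 -5.17330439e-01  3.96906569e+02]
 [ 4.42174988e-01 -2.68696211e-01 -8.55735722e-01  1.30269790e+03]
 [ 0.00000000e+00  0.00000000e+00  0.00000000e+00  1.00000000e+00]]
top 42.83670734584967 324.4154275928559 231.62892299664546 [[-2.02085000e-02 -9.99779275e-01 -5.74603581e-03  7.51747517e+01]
 [-9.94897776e-01  2.06773564e-02 -9.87464591e-02  5.36887025e+02]
 [ 9.88434762e-02  3.72120043e-03 -9.95096036e-01  1.44877252e+03]
 [ 0.00000000e+00  0.00000000e+00  0.00000000e+00  1.00000000e+00]]
```

View pics/scene0.png

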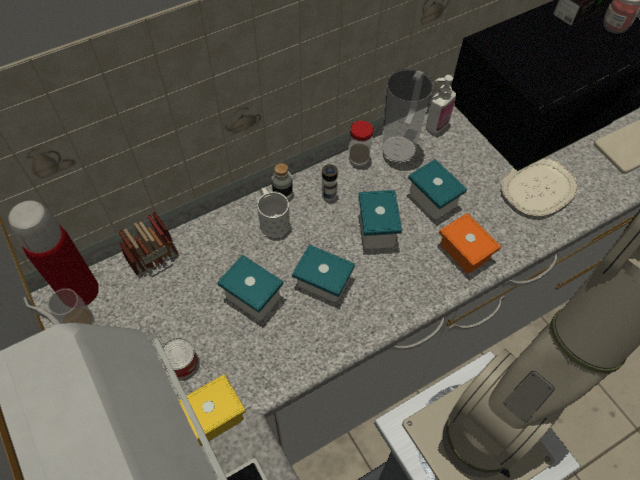

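View pics/top0.png

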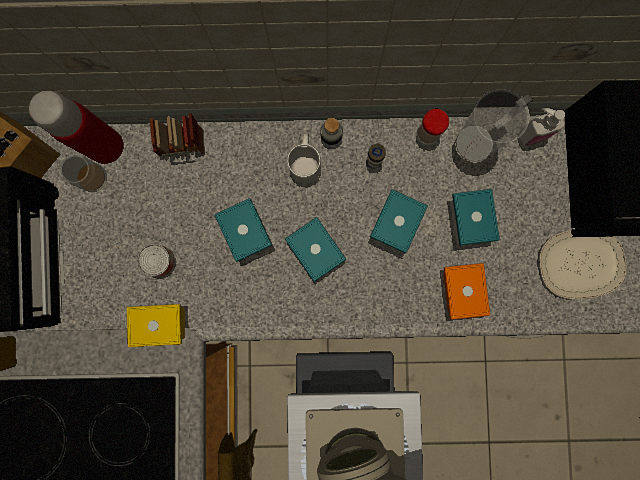

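Top view: teal lids have pale discs at (243,230), (315,249), (399,221) and (476,216). The lookalikes are orange at (467,291) and yellow at (153,326), and neither is wanted. The mug is at (305,163), the spice jar at (376,156) and the tin at (155,261). In the scene view the same lids are at (250,282), (323,268), (380,211) and (437,184).

```bash
cat > h.py <<'E'
import numpy as np, cv2
from bench import env
def K(f):
    F=240/np.tan(np.radians(f["vfov"]/2)); return np.array([[F,0,f["cx"]],[0,F,f["cy"]],[0,0,1]])
def plane(f,uv,z):
    E=np.array(f["extrinsics"]);R,t=E[:3,:3],E[:3,3];c=-R.T@t
    d=R.T@np.linalg.inv(K(f))@np.array([uv[0],uv[1],1.]);return c+d*(z-c[2])/d[2]
def lids(f,amin=400):
    hsv=cv2.cvtColor(f["frame"],cv2.COLOR_RGB2HSV)
    m=cv2.inRange(hsv,(80,100,40),(100,255,255)); out=[]
    for c in cv2.findContours(m,cv2.RETR_EXTERNAL,cv2.CHAIN_APPROX_NONE)[0]:
        if cv2.contourArea(c)<amin: continue
        full=cv2.drawContours(np.zeros_like(m),[c],-1,255,-1)
        full=cv2.erode(full,np.ones((7,7)))
        hole=cv2.inRange(hsv,(0,0,110),(180,90,255))&full
        n,_,st,ce=cv2.connectedComponentsWithStats(hole)
        if n<2: continue
        i=1+np.argmax(st[1:,4]); out.append((ce[i],c))
    return sorted(out,key=lambda o:o[0][0])
E
python3 - <<'E'
from h import *
fs,ft=env.grab_frame("scene"),env.grab_frame("top")
A,B=lids(fs),lids(ft)
P=[K(f)@np.array(f["extrinsics"])[:3] for f in(fs,ft)]
for a,b in zip(A,B):
    X=cv2.triangulatePoints(P[0],P[1],a[0],b[0]).ravel();X=X[:3]/X[3]
    pts=np.array([plane(ft,p[0],X[2]-3)[:2] for p in b[1]],np.float32)
    r=cv2.minAreaRect(pts); bx=cv2.boxPoints(r); e=[bx[1]-bx[0],bx[2]-bx[1]]; l=max(e,key=np.linalg.norm)
    print(a[0].round(1),b[0].round(1),X.round(1),r[1],"yaw",round(np.degrees(np.arctan2(l[1],l[0]))%180,1),"top xy@",plane(ft,b[0],X[2]).round(1)[:2])
s=env.get_state();print(s["clock"],s["tcp_rot"])
for i in range(3):
    f=env.grab_frame("scene") if i else 0; print(np.round(env.get_state()["ft_force"],2))
E
```

```text
[249.4 280.6] [242.1 229. ] [541.6 253.2  86.9] (122.50013732910156, 90.55604553222656) yaw 24.0 top xy@ [542.5 254.3]
[323.1 267.9] [315.1 248.4] [494.4  85.5  69.2] (121.0909423828125, 91.08717346191406) yaw 33.6 top xy@ [495.2  86.5]
[379.7 209.8] [399.  220.4] [ 553.2 -109.1   94.7] (91.2505874633789, 120.58479309082031) yaw 153.9 top xy@ [ 553.9 -108.3]
[437.4 180.9] [476.3 216.1] [ 560.8 -290.1   83.9] (121.05973815917969, 91.28287506103516) yaw 5.7 top xy@ [ 561.6 -289.1]
0.2 [-9.00472394e+01  1.09352562e-03 -1.66889363e+02]
[ 0.53  0.45 -0.09]
[-0.1   0.31 -0.52]
[-0.26  0.24 -0.26]
```

The measured disc heights are 87, 69, 95 and 84 mm. The rim heights imply 84, 68, 92 and 76 mm for lids that are home. The right-hand lid is about 5 mm beyond the common bias, so it is the prime suspect, and it is also nearest. I'll go above its near end with the fingers shut.

```bash
python3 -m crank '{"xyz":[[-29,0,-14.7],[-29,0,-14.7],[-29,0,-14.7],[-29,0,-14.7],[-29,0,-14.7]],"rotation":[[0,0,0],[0,0,0],[0,0,0],[0,0,0],[0,0,0]]}' 0 20
python3 -m crank '{"xyz":[[-29,0,-14.7],[-29,0,-14.7],[-29,0,-14.7],[-29,0,-14.7],[-29,0,-14.7]],"rotation":[[0,0,0],[0,0,0],[0,0,0],[0,0,0],[0,0,0]]}'
python3 -m crank '{"xyz":[[-29,0,-14.7],[-29,0,-14.7],[-29,0,-14.7],[-29,0,-14.7],[-29,0,-14.7]],"rotation":[[0,0,0],[0,0,0],[0,0,0],[0,0,0],[0,0,0]]}'
python3 - <<'E'
from h import *
s=env.get_state();print(s["position"],s["tcp_rot"],s["ft_force"],s["finger_gap"])
f=env.grab_frame("wrist");cv2.imwrite("pics/w1.png",f["frame"][:,:,::-1])
for c,_ in lids(f,3000): print(c.round(1),[plane(f,c,z).round(1) for z in(76,82)])
E
```

```text
clock: 0.8
position: [267.2, -503.3, 231.4]
tcp_rot: [-90.0, -0.0, -166.9]
ft_force: [-0.2, -0.7, 0.4]
finger_gap: 12.0
clock: 1.3
position: [391.7, -398.8, 231.4]
tcp_rot: [-90.0, 0.0, -166.9]
ft_force: [-0.7, -0.2, 0.9]
finger_gap: 0.2
clock: 1.8
position: [516.3, -294.4, 231.4]
tcp_rot: [-90.0, 0.0, -166.9]
ft_force: [0.1, -0.9, 0.0]
finger_gap: 0.2
[ 516.30187752 -294.43261537  231.38263008] [-8.99855951e+01  4.07420334e-03 -1.66899743e+02] [ 0.08074786 -0.93783441  0.00369115] 0.2012992569830576
[ 89.2 126.5] [array([ 552.5, -100.6,   76. ]), array([ 553.1, -104.2,   82. ])]
```

View pics/w1.png

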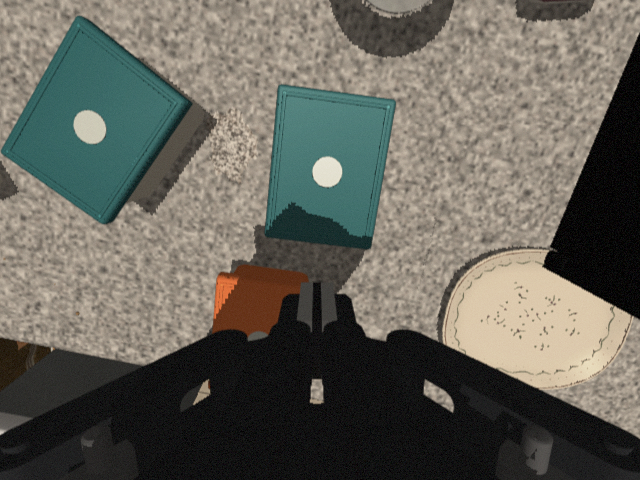

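The wrist view shows the teal lid with its disc at (327,172). Its near edge runs at about row 245, the shut fingertips are at (318,285), and the orange lookalike at (260,300) is a separate box. I'll cast the disc ray as a check.

```bash
python3 - <<'E'
from h import *
f=env.grab_frame("wrist")
for z in(76,82): print(plane(f,(327,172),z).round(1))
P=np.array(f["extrinsics"])
for p in [(516,-294,80),(561,-289.5,80)]:
    q=K(f)@(P@np.r_[p,1])[:3]; print(q[:2]/q[2])
E
python3 -m crank '{"xyz":[[0,28,0],[0,28,0],[0,28,0],[0,28,0],[0,28,0]],"rotation":[[0,0,0],[0,0,0],[0,0,0],[0,0,0],[0,0,0]]}'
python3 -m crank '{"xyz":[[0,0.8,0],[0,0.8,0],[0,0.8,0],[0,0.8,0],[0,0,0]],"rotation":[[0,0,0],[0,0,0],[0,0,0],[0,0,0],[0,0,0]]}'
```

```text
[ 565.1 -286.5   76. ]
[ 565.4 -286.2   82. ]
[321.83087757 231.84654918]
[329.5630686  178.18105929]
clock: 2.4
position: [514.9, -295.8, 90.3]
tcp_rot: [-90.0, -0.0, -166.9]
ft_force: [0.6, -0.9, 0.0]
finger_gap: -0.1
clock: 2.9
position: [515.9, -295.6, 89.1]
tcp_rot: [-89.9, 0.1, -166.9]
ft_force: [-0.2, 0.2, -0.4]
finger_gap: -0.2
```

```bash
python3 -m crank '{"xyz":[[0,0.7,0],[0,0.7,0],[0,0.7,0],[0,0.7,0],[0,0.7,0]],"rotation":[[0,0,0],[0,0,0],[0,0,0],[0,0,0],[0,0,0]]}'
python3 -m crank '{"xyz":[[0,0.5,0],[0,0.5,0],[0,0.5,0],[0,0.5,0],[0,0,0]],"rotation":[[0,0,0],[0,0,0],[0,0,0],[0,0,0],[0,0,0]]}'
```

```text
clock: 3.4
position: [515.4, -295.3, 84.6]
tcp_rot: [-90.0, -0.0, -166.9]
ft_force: [0.7, -0.7, -0.5]
finger_gap: 0.4
clock: 3.9
position: [515.4, -295.3, 82.5]
tcp_rot: [-90.0, -0.0, -166.9]
ft_force: [0.2, 0.1, 0.4]
finger_gap: -0.1
```

```bash
python3 -m crank '{"xyz":[[0,0.4,0],[0,0.4,0],[0,0.4,0],[0,0,0],[0,0,0]],"rotation":[[0,0,0],[0,0,0],[0,0,0],[0,0,0],[0,0,0]]}'
```

```text
clock: 4.4
position: [515.4, -295.3, 81.4]
tcp_rot: [-90.0, 0.0, -166.9]
ft_force: [0.5, 0.5, 0.9]
finger_gap: 0.0
```

```bash
python3 -m crank '{"xyz":[[0,0.3,0],[0,0.3,0],[0,0.3,0],[0,0.3,0],[0,0,0]],"rotation":[[0,0,0],[0,0,0],[0,0,0],[0,0,0],[0,0,0]]}'
python3 - <<'E'
from bench import env
for i in range(3): print(env.get_state()["ft_force"][2]); env.grab_frame("top")
E
```

```text
clock: 4.9
position: [515.4, -295.3, 80.2]
tcp_rot: [-90.0, -0.0, -166.9]
ft_force: [-0.1, 0.2, 0.8]
finger_gap: -0.1
0.7727791469339975
0.5496243248279571
-0.18392486405185837
```

```bash
python3 -m crank '{"xyz":[[0,0.3,0],[0,0.3,0],[0,0.3,0],[0,0.3,0],[0,0,0]],"rotation":[[0,0,0],[0,0,0],[0,0,0],[0,0,0],[0,0,0]]}'
python3 - <<'E'
from bench import env
for i in range(3): print(env.get_state()["ft_force"][2]); env.grab_frame("top")
E
```

```text
clock: 5.55
position: [515.4, -295.3, 79.0]
tcp_rot: [-90.0, -0.0, -166.9]
ft_force: [-0.5, -0.0, 0.7]
finger_gap: -0.2
0.6866733336503201
0.7250741111030574
1.4388121122209308
```

```bash
python3 -m crank '{"xyz":[[0,0.4,0],[0,0.4,0],[0,0.4,0],[0,0.4,0],[0,0,0]],"rotation":[[0,0,0],[0,0,0],[0,0,0],[0,0,0],[0,0,0]]}'
python3 - <<'E'
from h import *
for i in range(3): print(env.get_state()["ft_force"][2]); f=env.grab_frame("wrist")
cv2.imwrite("pics/w2.png",f["frame"][:,:,::-1])
E
```

```text
clock: 6.2
position: [515.4, -295.4, 77.6]
tcp_rot: [-90.0, -0.0, -166.9]
ft_force: [-1.5, 0.9, 4.3]
finger_gap: -0.1
4.301647295466262
3.5761232098865006
4.122937187225307
```

View pics/w2.png

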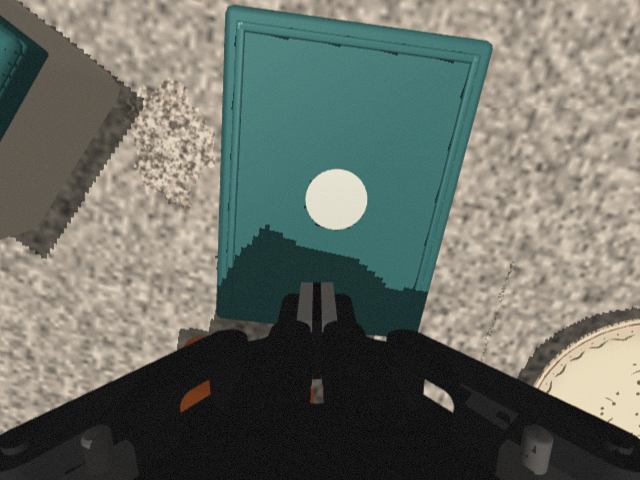

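The fingers rest on the near end of the lid, with the disc at (336,199). The force stayed under about 1 N until it stiffened near 78 mm. I'll press slightly further to separate tilt from a hard stop.

```bash
python3 -m crank '{"xyz":[[0,0.2,0],[0,0.2,0],[0,0.2,0],[0,0,0],[0,0,0]],"rotation":[[0,0,0],[0,0,0],[0,0,0],[0,0,0],[0,0,0]]}'
python3 - <<'E'
from h import *
for i in range(3): print(env.get_state()["ft_force"][2],env.get_state()["position"][2]); f=env.grab_frame("wrist")
cv2.imwrite("pics/w2b.png",f["frame"][:,:,::-1])
E
```

```text
clock: 6.85
position: [515.4, -295.4, 77.4]
tcp_rot: [-90.0, 0.0, -166.9]
ft_force: [-4.1, 1.4, 7.9]
finger_gap: 0.1
7.867908451514683 77.40795622319212
8.556855359744496 77.41590260119602
9.046443584311463 77.41065796568097
```

Run:
```python
from h import *
f=env.grab_frame("scene");cv2.imwrite("pics/s1.png",f["frame"][:,:,::-1])
a=cv2.imread("pics/scene0.png");b=f["frame"][:,:,::-1]
P=np.array(f["extrinsics"])
for n,p in [("far",(615,-285,80)),("far up4",(615,-285,84)),("near",(507,-295,80))]:
    q=K(f)@(P@np.r_[p,1])[:3]; print(n,(q[:2]/q[2]).round(1))
z=[cv2.resize(i[140:240,380:500].copy(),None,fx=3.3,fy=3.3,interpolation=cv2.INTER_NEAREST) for i in(a,b)]
cv2.imwrite("pics/s1cmp.png",np.hstack(z))
```

```text
far [422.5 168.1]
far up4 [422.8 167.1]
near [450.9 195.8]
```

View pics/s1cmp.png

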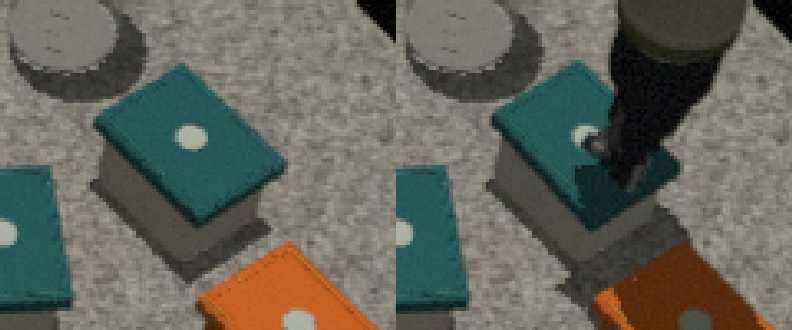

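Comparing the crops before (left) and now (right), the lid has rocked. Its far corner rose from about row 65 to 61, its near corner dropped from about 222 to 230, and the box has not moved. So this is the loose lid. I'll lift, go over its middle and check from the wrist.

```bash
python3 -m crank '{"xyz":[[0,-10,0],[0,-10,0],[-16,0,1.2],[-16,0,1.2],[-16,0,1.2]],"rotation":[[0,0,0],[0,0,0],[0,0,0],[0,0,0],[0,0,0]]}'
python3 -m crank '{"xyz":[[0,0,0],[0,0,0],[0,0,0],[0,0,0],[0,0,0]],"rotation":[[0,0,0],[0,0,0],[0,0,0],[0,0,0],[0,0,0]]}'
python3 - <<'E'
from h import *
f=env.grab_frame("wrist");cv2.imwrite("pics/w3.png",f["frame"][:,:,::-1])
s=env.grab_frame("scene");p=s["frame"][140:240,380:500,::-1]
cv2.imwrite("pics/s2.png",cv2.resize(p,None,fx=3.3,fy=3.3,interpolation=cv2.INTER_NEAREST))
print([plane(s,c,81).round(1) for c,_ in lids(s)])
a=cv2.imread("pics/w3.png");b=cv2.resize(cv2.imread("pics/s2.png"),(396,330));a=cv2.resize(a,(400,300))
cv2.imwrite("pics/c3.png",np.hstack([cv2.copyMakeBorder(a,0,30,0,0,0),b]))
E
```

```text
clock: 7.55
position: [564.0, -287.9, 97.8]
tcp_rot: [-90.0, 0.1, -166.9]
ft_force: [-0.6, -0.5, -0.0]
finger_gap: 0.4
clock: 8.05
position: [562.5, -288.3, 97.0]
tcp_rot: [-90.0, -0.0, -166.9]
ft_force: [-0.2, -0.4, 0.4]
finger_gap: 0.1
[array([543.8, 250.9,  81. ]), array([487.9,  88.2,  81. ]), array([ 559.9, -116.5,   81. ])]
```

View pics/c3.png

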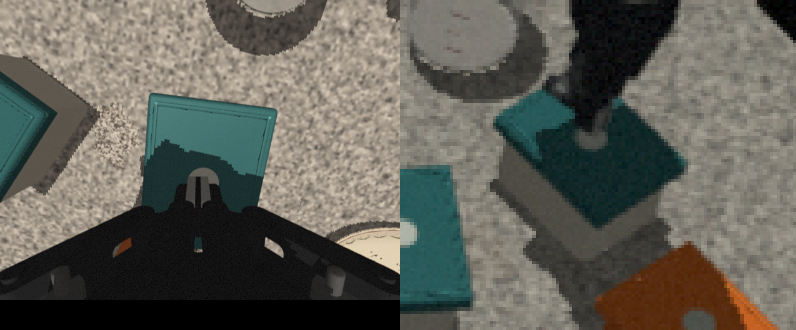

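The lid has sprung level, and the fingertips stand over the disc in both views (wrist (203,178), scene crop (590,138)). I'll press down in the middle.

```bash
python3 -m crank '{"xyz":[[0,3,0],[0,3,0],[0,3,0],[0,3,0],[0,2,0]],"rotation":[[0,0,0],[0,0,0],[0,0,0],[0,0,0],[0,0,0]]}'
python3 -m crank '{"xyz":[[0,0.7,0],[0,0.7,0],[0,0.7,0],[0,0.7,0],[0,0,0]],"rotation":[[0,0,0],[0,0,0],[0,0,0],[0,0,0],[0,0,0]]}'
python3 -m crank '{"xyz":[[0,0.4,0],[0,0.4,0],[0,0.4,0],[0,0.4,0],[0,0,0]],"rotation":[[0,0,0],[0,0,0],[0,0,0],[0,0,0],[0,0,0]]}'
```

```text
clock: 8.65
position: [562.8, -287.8, 82.3]
tcp_rot: [-90.0, -0.0, -166.9]
ft_force: [-0.5, 0.7, 0.4]
finger_gap: -0.1
clock: 9.15
position: [563.1, -287.9, 81.0]
tcp_rot: [-90.0, 0.0, -166.9]
ft_force: [-3.1, 1.1, 6.6]
finger_gap: -0.2
clock: 9.65
position: [563.1, -288.0, 79.5]
tcp_rot: [-90.0, 0.0, -166.9]
ft_force: [-3.8, 0.5, 9.1]
finger_gap: -0.0
```

```bash
python3 -m crank '{"xyz":[[0,0.4,0],[0,0.4,0],[0,0.4,0],[0,0.4,0],[0,0,0]],"rotation":[[0,0,0],[0,0,0],[0,0,0],[0,0,0],[0,0,0]]}'
```

```text
clock: 10.15
position: [563.1, -288.0, 77.9]
tcp_rot: [-90.0, 0.0, -166.9]
ft_force: [-3.7, 0.6, 9.8]
finger_gap: -0.1
```

It is sliding down at about 10 N. I'll continue to the stop.

```bash
python3 -m crank '{"xyz":[[0,0.4,0],[0,0.4,0],[0,0.4,0],[0,0.4,0],[0,0,0]],"rotation":[[0,0,0],[0,0,0],[0,0,0],[0,0,0],[0,0,0]]}'
python3 -m crank '{"xyz":[[0,0.4,0],[0,0.4,0],[0,0.4,0],[0,0,0],[0,0,0]],"rotation":[[0,0,0],[0,0,0],[0,0,0],[0,0,0],[0,0,0]]}'
```

```text
clock: 10.65
position: [563.1, -288.0, 76.4]
tcp_rot: [-90.0, 0.0, -166.9]
ft_force: [-3.9, 1.1, 9.8]
finger_gap: -0.1
clock: 11.15
position: [563.1, -288.0, 76.1]
tcp_rot: [-89.9, 0.0, -166.9]
ft_force: [-7.9, 2.7, 16.6]
finger_gap: -0.1
```

```bash
python3 -m crank '{"xyz":[[0,0.4,0],[0,0.4,0],[0,0.3,0],[0,0,0],[0,0,0]],"rotation":[[0,0,0],[0,0,0],[0,0,0],[0,0,0],[0,0,0]]}'
```

```text
clock: 11.65
position: [563.2, -288.0, 76.1]
tcp_rot: [-89.9, 0.0, -166.9]
ft_force: [-11.8, 5.0, 26.5]
finger_gap: -0.3
```

It stopped hard at 76.1 mm and the force rose to 26 N without giving. I'll lift off, retreat and verify.

```bash
python3 -m crank '{"xyz":[[0,-5,0],[0,-25,0],[0,-40,0],[0,-40,0],[0,-40,0]],"rotation":[[0,0,0],[0,0,0],[0,0,0],[0,0,0],[0,0,0]]}'
python3 -m crank '{"xyz":[[40,0,20],[40,0,20],[40,0,20],[40,0,20],[40,0,20]],"rotation":[[0,0,0],[0,0,0],[0,0,0],[0,0,0],[0,0,0]]}'
python3 -m crank '{"xyz":[[40,0,20],[40,0,20],[0,0,0],[0,0,0],[0,0,0]],"rotation":[[0,0,0],[0,0,0],[0,0,0],[0,0,0],[0,0,0]]}'
python3 - <<'E'
from h import *
fs,ft=env.grab_frame("scene"),env.grab_frame("top")
P=[K(f)@np.array(f["extrinsics"])[:3] for f in(fs,ft)]
for a,b in zip(lids(fs),lids(ft)):
    X=cv2.triangulatePoints(P[0],P[1],a[0],b[0]).ravel();print(a[0].round(1),b[0].round(1),(X[:3]/X[3]).round(1))
a=cv2.imread("pics/scene0.png");b=fs["frame"][:,:,::-1]
z=[cv2.resize(i[140:240,380:500].copy(),None,fx=3.3,fy=3.3,interpolation=cv2.INTER_NEAREST) for i in(a,b)]
cv2.imwrite("pics/s3cmp.png",np.hstack(z))
E
```

```text
clock: 12.15
position: [562.8, -287.8, 224.6]
tcp_rot: [-90.0, 0.0, -166.9]
ft_force: [1.4, 0.0, 0.1]
finger_gap: 0.1
clock: 12.65
position: [389.4, -431.7, 223.2]
tcp_rot: [-90.0, 0.0, -166.9]
ft_force: [-0.0, -0.5, 0.2]
finger_gap: -0.1
clock: 13.15
position: [323.2, -487.0, 223.0]
tcp_rot: [-90.0, 0.0, -166.8]
ft_force: [0.7, 0.5, 0.2]
finger_gap: 0.2
[249.4 280.5] [242.1 229. ] [541.7 253.2  86.9]
[323.1 267.9] [315.1 248.4] [494.4  85.5  69.5]
[379.7 209.9] [399.  220.4] [ 553.2 -109.2   94.4]
[436.9 182.2] [475.7 216.5] [ 560.5 -289.8   79.2]
```

View pics/s3cmp.png

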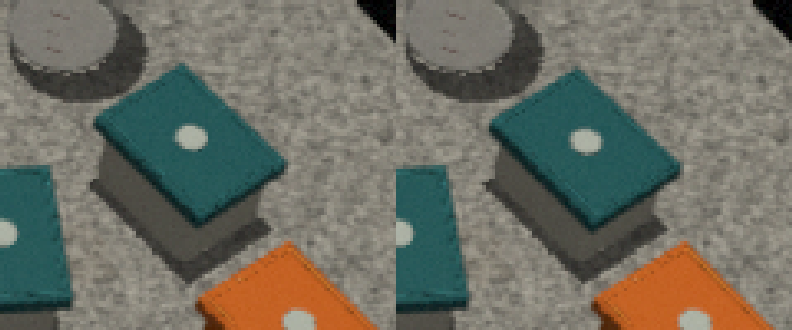

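The lid now sits lower (disc row 137 → 141 in the crop) and parallel to how it was. Its triangulated height fell 4.7 mm, the box has not moved, and the robot is clear. I'll hand in.

```bash
python3 -c "
from bench import env
print(env.sign_off())"
```

```text
the job is handed in; nothing more can be done
None
```

I pressed the loose lid home and handed the job in at about 13 s on the clock; no verdict was reported. It was the right-hand teal lid, which I took to be box_b from its 76 mm seat height.

- **Finding it:** I tried the lid whose height looked about 5 mm too high first, pressing its near end. It gave at about 1 N or less down to a hard stop near 77.5 mm, and a before/after picture showed it tipped. When I let go, it sprang level. I held that end at up to about 9 N, more than the 1 to 2 N needed, to be sure it had stopped.
- **Seating it:** Pressing the middle slid it from about 81 to 76.1 mm at about 10 N. It then stopped hard, and I pressed to a peak of about 27 N vertical (29 N in all).
- **Last checks:** In the cameras its height fell 4.7 mm (83.9 to 79.2 mm, with a camera bias of about 1 to 3 mm), and it looked flat. The other three lids read the same as at the start to within 0.3 mm. The box stood where it was, and the arm was clear with forces near zero.
- **Not checked:** I did not press the other three lids, since the first one rocked; their measured heights match lids that are home. I also did not re-press the end of the seated lid or re-measure the mug, spice jar and tin, which the arm never went near.

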